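# Cull the faulty clay test bars and close up the row

### The arm

A 7-joint arm with a two-finger parallel gripper is mounted at the origin on the work surface. World frame = base frame: x ahead of the robot, y to its left, z up, the work surface at z = 0. Lengths are in m, angles in rad, forces in N, time in s.
With the tool pointing down it reaches from about 0.4 to 0.875 m from the base axis. Payload 19.3 kg.
Tool frame: the origin (TCP) lies at the very end of the fingers, on their centre line; the grasp point (between the pads) lies 19 mm behind it; z points along the fingers, y is the line along which they close (so a half turn about z gives the same grasp; the last joint's range is limited). The gripper opens to 85 mm and grips with 20 to 120 N. Pads are 22 mm wide; open, the fingers measure 114 mm over their backs; the gripper's body (76 mm by 85 mm) begins 54 mm behind the grasp point. The pads swing forward as they close: fully open they stand 13 mm farther back than shut.
Start: joints at [1.081, 0.521, -0.036, 1.599, 0.021, 1.021, -0.113], TCP at [0.255, -0.571, 0.231] pointing down, gripper open.
Joint ranges: [-2.91, 2.91], [-0.3, 2.13], [-1.5, 1.42], [0.17, 2.43], [-1.26, 4.41], [0.16, 1.93], [-2.52, 2.52]. Speed limits (rad/s): [1.89, 1.89, 2.39, 2.39, 3.01, 3.01, 3.01].

### API

Orientations are given as [roll, pitch, yaw] about the fixed x, y, z axes, in that order (R = Rz(yaw) Ry(pitch) Rx(roll)).
In Python, from workcell import observe, grab_frame, job_done gives the robot as it stands.
- The arm moves only by the tool move_arm, never from a script. Its argument "plan" is a list that holds one entry, the list of rows, each a list of 7 numbers: the shift along the tool's x, y, z each as a share of 0.02 m, from -1 to 1, then the turn, a rotation vector about the tool's x, y, z each as a share of 6 degrees, from -1 to 1, then the opening, from -1 (shut) to 1 (fully open). A call has exactly 10 rows; each row shifts and turns the commanded pose from where the row before left it, along the tool's axes as they then stand; what a row does not reach is not made up. A row lasts 1/10 s, in which the tool goes at most 50 mm and 8.59 degrees, less where a joint would pass 70% of its speed; a pose out of reach is approached as far as the arm can. A call with a number of a shift or a turn outside -1 to 1 is refused whole. A call with a gripper value outside its range is refused whole. The fingers move at their own pace and stop on an object; "grip_force" is the grip in N (left out, the last holds). Time passes only in rows, so rows that do not move let the fingers close, or fill a call up. It gives the time, the measured TCP pose, the force, the opening and the grip force at its end, in the units of the state.
- observe(): the state, without advancing time (a new reading comes with each control period).
- grab_frame(name): name is "scene" or "top" or "wrist"; returns a dict with "color" (400x640x3 uint8, red, green, blue), "intrinsics" (3x3 intrinsics, pixels), "k1" (the pictures are not rectified: a ray, as slopes to the right and down, at radius r is drawn at 1 + k1 r^2 times it, then the intrinsics apply), "position" and "orientation" of the camera in the world; the wrist camera has in their place "tool_from_camera" (4x4, takes a point from camera to tool coordinates, whose origin is the TCP and whose axes are the flange's). Camera axes: x right, y down, z forward; pixel columns grow to the right and rows downward; lengths in m; the calibration is good to about 2 mm. A picture is of the moment at which its call begins: read the wrist's pose just before it. There is no depth.
- job_done(): hands the job in; it is judged then, once.
The state is a dict: "clock": time; "qpos": joint angles; "qd": joint speeds; "joint_efforts": joint torques, N m; "position": TCP position; "tool_rot": TCP orientation; "force": force on the tool from outside, world axes, zero at the start; "moment": the same for the moment, N m; "grip_width": finger opening in m; "finger_force": force on a finger pad.
Only numpy, scipy, OpenCV 4.12 (cv2) and the standard library are available. Lean on these libraries where they do the work, as an engineer would, in place of code of your own. Each camera call takes 0.05 s, during which the arm holds its last target. There are 200 camera calls.

### The job

Five red clay test bars stand in the aluminium tray; two are faulty, one too short and one with a broken corner. Take both faulty bars out and put them in the open cardboard carton, then gently slide the tray's blue pusher up against the three sound bars until the row is closed up snug against the tray's fixed end stop. Do not lift the sound bars out of the tray, and leave everything else on the bench as it is.

Things in the scene. Friction and masses are not known exactly. Their poses are not given: they have to be found in the camera images.
- tray: fixed aluminium channel tray, 84 (x) x 412 (y) mm, row of bars along its y. Origin: centre of its underside. Floor top at z = 6 mm; low side guides 10 mm wide, tops at z = 16 mm, 64 mm apart; fixed end stop at the -y end, inner face at y = -194 mm, top at z = 32 mm. At the start the five bars stand about 56 mm apart at y = -154, -98, -42, 14 and 70 mm in any order, gaps about 30 mm
- pusher (a joint): travel of the blue pusher along the tray towards the end stop (-y of the tray), m; 0 = fully open, 0.30 at most; starts between 0 and 0.03. Its flat face (58 mm wide, top at tray z = 27 mm) is at tray y = 141 mm minus the travel. It slides with about 1.5 N of friction and stays where it is left. With three 24 mm bars snug against the stop it reads about 0.263
- tab (a point): top centre of the pusher's upright blue tab: 30 mm (tray x) wide, 10 mm (tray y) thick, top 63 mm above the table, rising 48 mm clear above the pusher's foot (foot top at tray z = 15 mm). The tab's centre is 45 mm behind the pusher's face, so there is 35 mm clear between tab and face plate. Push it or pinch it from above
- bar_a: sound fired-clay test bar (terracotta red-brown), 60 long x 24 thick x 30 mm high, standing in the tray with its length across the tray. Origin: centre of its underside; x along the 60 mm length, y along the 24 mm thickness, z up. 85 g nominal
- bar_b: sound fired-clay test bar (terracotta red-brown), 60 long x 24 thick x 30 mm high, standing in the tray with its length across the tray. Origin: centre of its underside; x along the 60 mm length, y along the 24 mm thickness, z up. 85 g nominal
- bar_c: sound fired-clay test bar (terracotta red-brown), 60 long x 24 thick x 30 mm high, standing in the tray with its length across the tray. Origin: centre of its underside; x along the 60 mm length, y along the 24 mm thickness, z up. 85 g nominal
- bar_short: faulty bar, same clay, only 42 mm long x 24 thick x 30 mm high. Origin: centre of its underside; x along the length, y along the thickness. 60 g nominal
- bar_chipped: faulty bar, same clay, 60 x 24 x 30 mm but with one corner broken away (full height) at its +x end on the +y side: full 24 mm thickness only from x = -30 to +6 mm, then 13 mm (y -12 to +1) up to x = 18, then 8 mm (y -12 to -4) up to x = 30. Origin: centre of the underside of the unbroken outline; grip it near x = -10 mm. 68 g nominal
- carton: fixed open-topped cut-down cardboard carton, green outside, 160 (x) x 220 (y) x 80 mm high, 5 mm walls and floor. Origin: centre of its underside. Stands on the left or the right, beyond the tray
- balance: fixed white bench balance with a round steel pan, 160 x 200 x 61 mm high, on the other side from the carton. Origin: centre of its underside. Not used
- jar: amber glass jar with white lid, 66 mm diameter, 90 mm high, a bystander. Origin: centre of its underside
- spray_can: black spray can, 56 mm diameter, 170 mm high, a bystander. Origin: centre of its underside
- bowl: steel bowl, 120 mm diameter, 55 mm high, a bystander. Origin: centre of its underside
- spatula: spatula 230 mm long lying flat along its x, a bystander. Origin: near its middle, underside
- weight: brass 200 g weight, 36 mm diameter, 50 mm high, standing between carton and balance, a bystander. Origin: centre of its underside
Mind the look-alikes: they are no part of the job. Leave any pink or white look-alike of the bar_b alone.

How it is judged:
By the outcome, as a careful person would: the job done as asked, in the order asked, and still so for the second after the job is handed in, with the robot touching nothing.
It also fails if it takes over 69 s, if anything falls off the work surface, if the arm or the gripper's body presses on something with over 40 N, if the wrist force passes 120 N, or if a joint passes its speed limit or range.

## Working session

There is one attempt and no reset: what is moved stays moved. The work goes in short steps, Python scripts to look and compute and a tool call to move; the robot and the scene stay as the last step left them, time stands still between calls to the robot, and variables do not carry over. Pictures are saved under pics/ and viewed, at most 10 in all, crops included, and the job is handed in when it is done.

Besides the shell and the picture viewer there is one more tool, called by a JSON object that holds its "fn" and its "kwargs". move_arm: Moves the arm, as the interface text tells. Shift numbers are shares of 0.02 m and turn numbers shares of 6 degrees, none past 1 either way. Its arguments: {"type":"object","properties":{"plan":{"type":"array"},"grip_force":{"type":"number"}},"required":["plan"]}

```bash
mkdir -p pics; ls; python3 - <<'E'
from workcell import observe, grab_frame
import cv2
s=observe();print(s)
for n in ("scene","top"):
    f=grab_frame(n);cv2.imwrite(f"pics/{n}0.png",f["color"][:,:,::-1]);print({k:v for k,v in f.items() if k!="color"})
print({k:v for k,v in grab_frame("wrist").items() if k!="color"})
E
```

```text
pics
{'clock': 0.0, 'qpos': array([ 1.08078951,  0.52202991, -0.03630674,  1.59998117,  0.02120187,
        1.02110943, -0.11279299]), 'qd': array([ 0.00125388,  0.00058767, -0.00208209, -0.00088284, -0.00078308,
       -0.00106001,  0.00011933]), 'joint_efforts': array([-8.62506090e-05, -9.27110267e+01,  1.97966538e+00, -3.69931984e+01,
        1.78906659e-02,  8.21326015e-03,  6.98983672e-05]), 'position': array([ 0.25456065, -0.57044837,  0.23072567]), 'tool_rot': array([-3.14045360e+00,  9.33107538e-05,  4.19786483e-01]), 'force': array([ 0.21674307,  0.16381792, -0.47503385]), 'moment': array([-0.00599466,  0.03310661,  0.02301607]), 'finger_force': 0.0, 'grip_width': 0.08552673602882568}
{'intrinsics': array([[451.6831339 ,   0.        , 326.4960725 ],
       [  0.        , 451.6831339 , 198.32311837],
       [  0.        ,   0.        ,   1.        ]]), 'k1': 0.011005475711888124, 'position': array([ 1.3161772 , -0.20475491,  0.93704832]), 'orientation': array([-2.38102299, -0.00295856,  1.28918033])}
{'intrinsics': array([[510.82652712,   0.        , 316.79981055],
       [  0.        , 510.82652712, 197.11467979],
       [  0.        ,   0.        ,   1.        ]]), 'k1': -0.12562187324475463, 'position': array([0.29633495, 0.03601001, 1.58806227]), 'orientation': array([-2.98813764e+00, -1.50818569e-03, -1.59770230e+00])}
{'intrinsics': array([[351.49214368,   0.        , 317.62149694],
       [  0.        , 351.49214368, 195.91851249],
       [  0.        ,   0.        ,   1.        ]]), 'k1': -0.006748665699511023, 'tool_from_camera': array([[ 8.22186793e-04, -9.54403908e-01, -2.98517178e-01,
         7.62861964e-02],
       [ 9.99999242e-01,  1.05841699e-03, -6.29682843e-04,
         1.18781383e-03],
       [ 9.16927420e-04, -2.98516433e-01,  9.54404054e-01,
        -1.41315519e-01],
       [ 0.00000000e+00,  0.00000000e+00,  0.00000000e+00,
         1.00000000e+00]])}
```

View pics/top0.png

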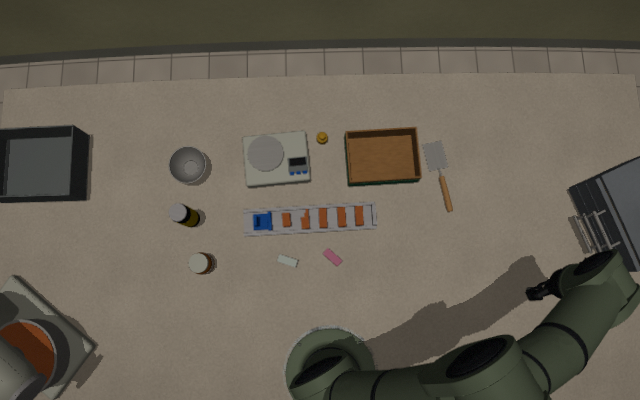

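View pics/scene0.png

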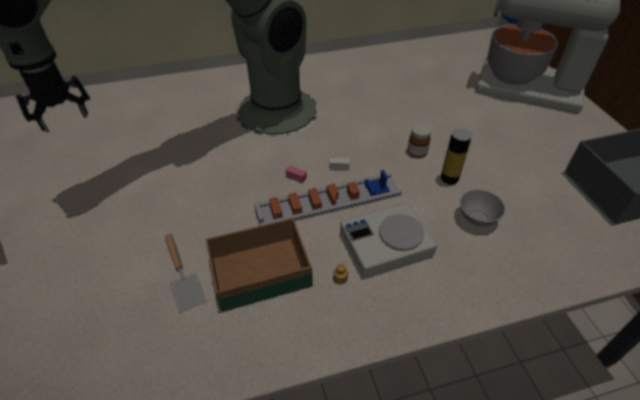

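```bash
cat > h.py <<'E'
import numpy as np, cv2
from scipy.spatial.transform import Rotation as R
from workcell import observe, grab_frame
def cam(name, tries=1):
    s=observe(); f=grab_frame(name)
    if name=="wrist":
        T=np.eye(4);T[:3,:3]=R.from_euler('xyz',s["tool_rot"]).as_matrix();T[:3,3]=s["position"]
        T=T@f["tool_from_camera"]; f["R"],f["p"]=T[:3,:3],T[:3,3]
    else: f["R"],f["p"]=R.from_euler('xyz',f["orientation"]).as_matrix(),f["position"]
    return f
def ray(f,uv):
    K=f["intrinsics"]; d=np.array([f["k1"],0,0,0,0.])
    n=cv2.undistortPoints(np.float64(uv).reshape(-1,1,2),K,d)[:,0]
    return np.c_[n,np.ones(len(n))]@f["R"].T
def onz(f,uv,z):
    r=ray(f,uv); return f["p"]+r*((z-f["p"][2])/r[:,2])[:,None]
def blobs(f,lo,hi,amin=20,roi=None):
    m=cv2.inRange(cv2.cvtColor(f["color"],cv2.COLOR_RGB2HSV),np.array(lo),np.array(hi))
    if roi: k=np.zeros_like(m);x0,y0,x1,y1=roi;k[y0:y1,x0:x1]=255;m&=k
    cs=cv2.findContours(m,cv2.RETR_EXTERNAL,cv2.CHAIN_APPROX_NONE)[0]
    return [c for c in cs if cv2.contourArea(c)>=amin]
def rect(P): # min-area rectangle of points in mm: centre m, long, short mm, angle of long axis deg
    (cx,cy),(w,h),a=cv2.minAreaRect(np.float32(P[:,:2]*1000))
    if w<h: w,h,a=h,w,a+90
    return np.round([cx,cy,w,h,(a+90)%180-90],1)
E
python3 - <<'E'
from h import *
f=cam("top")
for c in blobs(f,(3,130,100),(18,255,255),20,(240,195,385,245)):
    print("bar",c[:,0].mean(0).round(),rect(onz(f,c[:,0],.036)))
for c in blobs(f,(105,120,50),(125,255,255),20,(240,195,385,245)): print("blue",c[:,0].mean(0).round(),rect(onz(f,c[:,0],.03)))
hsv=cv2.cvtColor(f["color"],cv2.COLOR_RGB2HSV)
print(hsv[215,340],hsv[155,380],hsv[220,262])
print("carton rim",onz(f,[[346,130],[418,127],[421,183],[347,186]],.08).round(3))
print("tray", onz(f,[[244,208],[375,203],[376,229],[244,236]],.016).round(3))
cv2.imwrite("pics/crop.png",cv2.resize(f["color"][190:280,235:385,::-1],None,fx=5,fy=5,interpolation=cv2.INTER_CUBIC))
E
```

```text
bar [286. 219.] [471.1 123.9  38.7  20.4   4.7]
bar [305. 219.] [471.1  66.8  57.6  21.    3.8]
bar [323. 217.] [474.2  11.4  56.9  20.7   4. ]
bar [341. 216.] [475.7 -45.5  56.5  22.4   2.2]
bar [359. 215.] [477.5 -98.9  55.6  21.5  -2.2]
blue [262. 221.] [466.6 197.1  54.2  53.2 -85.1]
[ 11 187 120] [ 15 150 109] [107 211 110]
carton rim [[ 0.735 -0.067  0.08 ]
 [ 0.739 -0.29   0.08 ]
 [ 0.564 -0.288  0.08 ]
 [ 0.561 -0.064  0.08 ]]
tray [[ 0.511  0.254  0.016]
 [ 0.516 -0.154  0.016]
 [ 0.435 -0.153  0.016]
 [ 0.424  0.255  0.016]]
```

View pics/crop.png

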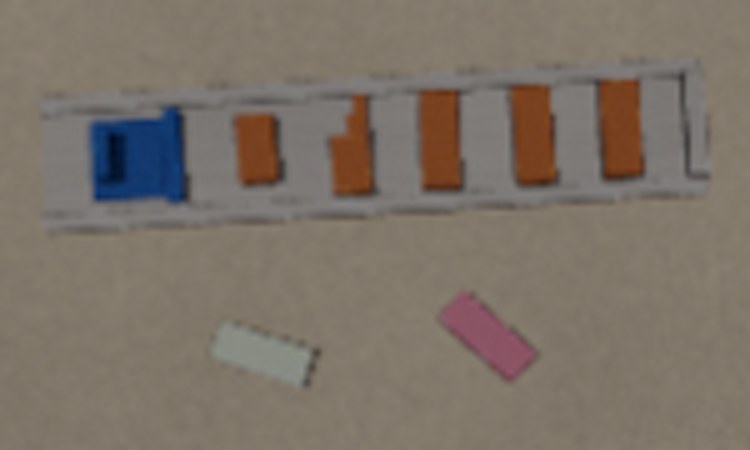

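The crop shows five red bars in the tray. By top-image pixel:
- (286,220) is clearly shorter, so it is bar_short.
- (305,219) has its upper-left corner missing, so it is bar_chipped.
- (323,217), (341,216) and (359,215) are sound.
- The white (288,260) and pink (332,257) blocks lie outside the tray, so I leave them alone.

I'll move over the row now.

{"fn": "move_arm", "kwargs": {"plan": [[[1, -1, 0, 0, 0, 0.93, 0], [1, -1, 0, 0, 0, 0.93, 0], [1, -1, 0, 0, 0, 0.93, 0], [1, -1, 0, 0, 0, 0.93, 0], [1, -1, 0, 0, 0, 0, 0], [1, -1, 0, 0, 0, 0, 0], [1, -1, 0, 0, 0, 0, 0], [1, -1, 0, 0, 0, 0, 0], [1, -1, 0, 0, 0, 0, 0], [1, -1, 0, 0, 0, 0, 0]]], "grip_force": 30}}

```text
clock: 1.2
position: [0.4268, -0.3482, 0.2313]
tool_rot: [-3.142, 0.0, 0.03]
force: [-0.0, -0.6, 1.2]
grip_width: 0.0429
finger_force: 0.0
```

{"fn": "move_arm", "kwargs": {"plan": [[[0.1, -1, 0, 0, 0, 0, 0], [0.1, -1, 0, 0, 0, 0, 0], [0.1, -1, 0, 0, 0, 0, 0], [0.1, -1, 0, 0, 0, 0, 0], [0.1, -1, 0, 0, 0, 0, 0], [0.1, -1, 0, 0, 0, 0, 0], [0.1, -1, 0, 0, 0, 0, 0], [0.1, -1, 0, 0, 0, 0, 0], [0.1, -1, 0, 0, 0, 0, 0], [0.1, -1, 0, 0, 0, 0, 0]]]}}

```text
clock: 2.2
position: [0.44, -0.1478, 0.2313]
tool_rot: [-3.142, 0.0, 0.03]
force: [0.5, 0.6, -0.0]
grip_width: 0.0425
finger_force: 0.0
```

{"fn": "move_arm", "kwargs": {"plan": [[[0, -1, 0, 0, 0, 0, 0], [0, -1, 0, 0, 0, 0, 0], [0, -1, 0, 0, 0, 0, 0], [0, -1, 0, 0, 0, 0, 0], [0, -1, 0, 0, 0, 0, 0], [0, -1, 0, 0, 0, 0, 0], [0, -1, 0, 0, 0, 0, 0], [0, -1, 0, 0, 0, 0, 0], [0, -1, 0, 0, 0, 0, 0], [0, -1, 0, 0, 0, 0, 0]]]}}

```text
clock: 3.2
position: [0.4339, 0.0521, 0.2313]
tool_rot: [-3.142, -0.0, 0.03]
force: [0.0, 0.4, -0.1]
grip_width: 0.0424
finger_force: 0.0
```

```bash
python3 - <<'E'
from h import *
f=cam("wrist");cv2.imwrite("pics/w1.png",f["color"][:,:,::-1])
for c in blobs(f,(3,130,60),(18,255,255),100):
    p=c[:,0].mean(0).round()
    if cv2.contourArea(c)<6000: print("bar",p,cv2.contourArea(c),rect(onz(f,c[:,0],.036)))
for c in blobs(f,(100,120,30),(125,255,255),100): print("blue",c[:,0].mean(0).round(),rect(onz(f,c[:,0],.03)))
E
```

```text
bar [245. 126.] 777.5 [471.3 121.8  38.9  21.6   4.1]
bar [362. 103.] 240.0 [495.7  11.   22.3  13.6 -86.6]
bar [305. 127.] 476.0 [473.9  66.9  56.7  17.8 -10.8]
bar [478. 127.] 1253.5 [478.  -99.9  57.1  22.4   1.3]
blue [134. 131.] [463.  229.9  29.8   8.9   1.8]
blue [174. 125.] [468.3 192.4  54.3  49.3   2.2]
```

View pics/w1.png

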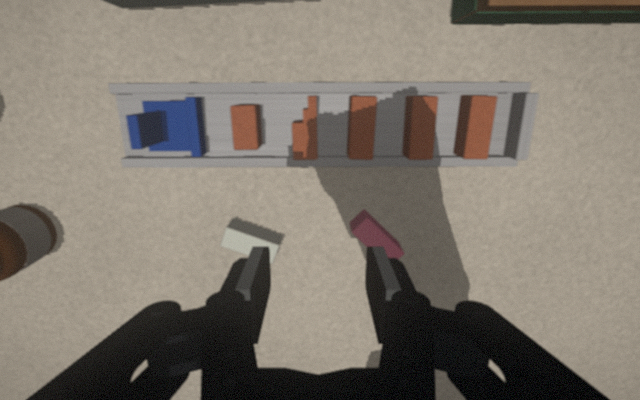

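Short bar is at wrist pixel (245,126), about (0.471, 0.123). The chipped bar at (305,127) has its broken corner on the far side towards the pusher. Both agree with the top view.

{"fn": "move_arm", "kwargs": {"plan": [[[0.53, -0.85, 0.5, 0, 0, -0.35, 0], [0.53, -0.85, 0.5, 0, 0, 0, 0], [0.53, -0.85, 0.5, 0, 0, 0, 0], [0.53, -0.85, 0.5, 0, 0, 0, 0], [0, 0, 1, 0, 0, 0, 0], [0, 0, 1, 0, 0, 0, 0], [0, 0, 1, 0, 0, 0, 0], [0, 0, 1, 0, 0, 0, 0], [0, 0, 1, 0, 0, 0, 0], [0, 0, 0, 0, 0, 0, 0]]]}}

```text
clock: 4.25
position: [0.4713, 0.1212, 0.0894]
tool_rot: [3.141, 0.003, 0.067]
force: [0.2, 1.0, 0.8]
grip_width: 0.0425
finger_force: 0.0
```

```bash
python3 - <<'E'
from h import *
f=cam("wrist");cv2.imwrite("pics/w2.png",f["color"][:,:,::-1]);print(observe()["position"],observe()["tool_rot"])
for c in blobs(f,(3,130,60),(18,255,255),100): print("bar",c[:,0].mean(0).round(),cv2.contourArea(c),rect(onz(f,c[:,0],.036)))
E
```

```text
[0.47184162 0.12141536 0.09072692] [3.14107768e+00 2.07738381e-03 6.69834722e-02]
bar [323. 210.] 418.0 [478.2 117.8  28.7  13.4   2.4]
bar [592. 227.] 3286.5 [476.6 -44.9  58.7  26.4   3. ]
bar [491. 225.] 3496.0 [4.751e+02 1.650e+01 5.890e+01 3.460e+01 4.000e-01]
bar [408. 220.] 2359.0 [473.4  66.4  59.6  25.4   2.7]
```

View pics/w2.png

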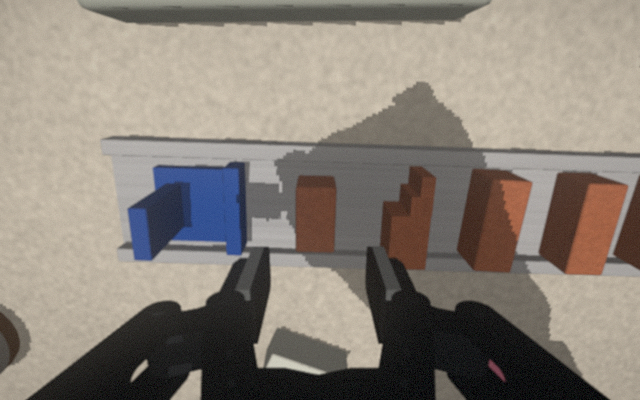

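The bar top is centred at about column 316 and the fingers at about 317, so they are aligned. Descending and gripping.

{"fn": "move_arm", "kwargs": {"plan": [[[0, -0.05, 1, 0, 0, 0, 0], [0, 0, 1, 0, 0, 0, 0], [0, 0, 1, 0, 0, 0, 0], [0, 0, 0.95, 0, 0, 0, 0], [0, 0, 0, 0, 0, 0, 0], [0, 0, 0, 0, 0, 0, -1], [0, 0, 0, 0, 0, 0, -1], [0, 0, 0, 0, 0, 0, -1], [0, 0, 0, 0, 0, 0, -1], [0, 0, 0, 0, 0, 0, -1]]]}}

```text
clock: 5.3
position: [0.4731, 0.1228, 0.0136]
tool_rot: [-3.141, -0.002, 0.067]
force: [-1.6, -0.3, 11.1]
grip_width: 0.0235
finger_force: 30.5
```

{"fn": "move_arm", "kwargs": {"plan": [[[0, 0, -0.5, 0, 0, 0, -1], [0, 0, -1, 0, 0, 0, -1], [0, 0, -1, 0, 0, 0, -1], [0, 0, -1, 0, 0, 0, -1], [0.42, 1, -0.6, 0, 0, 0, -1], [0.42, 1, -0.6, 0, 0, 0, -1], [0.42, 1, -0.6, 0, 0, 0, -1], [0.42, 1, -0.6, 0, 0, 0, -1], [0.42, 1, -0.5, 0, 0, 0, -1], [0.42, 1, 0, 0, 0, 0, -1]]]}}

```text
clock: 6.3
position: [0.5316, 0.0053, 0.1428]
tool_rot: [-3.142, -0.003, 0.067]
force: [0.1, 0.3, -0.1]
grip_width: 0.0233
finger_force: 29.3
```

{"fn": "move_arm", "kwargs": {"plan": [[[0.42, 1, 0, 0, 0, 0, -1], [0.42, 1, 0, 0, 0, 0, -1], [0.42, 1, 0, 0, 0, 0, -1], [0.42, 1, 0, 0, 0, 0, -1], [0.42, 1, 0, 0, 0, 0, -1], [0.42, 1, 0, 0, 0, 0, -1], [0.42, 1, 0, 0, 0, 0, -1], [0.42, 1, 0, 0, 0, 0, -1], [0.42, 1, 0, 0, 0, 0, -1], [0.42, 1, 0, 0, 0, 0, -1]]]}}

```text
clock: 7.3
position: [0.6281, -0.1886, 0.1417]
tool_rot: [-3.142, -0.001, 0.067]
force: [0.2, 0.6, -0.5]
grip_width: 0.0235
finger_force: 29.3
```

{"fn": "move_arm", "kwargs": {"plan": [[[0.29, 0.7, 0, 0, 0, 0, -1], [0.29, 0.7, 0, 0, 0, 0, -1], [0.29, 0.7, 0, 0, 0, 0, -1], [0, 0, 1, 0, 0, 0, -1], [0, 0, 1, 0, 0, 0, -1], [0, 0, 1, 0, 0, 0, -1], [0, 0, 1, 0, 0, 0, -1], [0, 0, 1, 0, 0, 0, -1], [0, 0, 0.6, 0, 0, 0, -1], [0, 0, 0.4, 0, 0, 0, -1]]]}}

```text
clock: 8.3
position: [0.6479, -0.2284, 0.0203]
tool_rot: [-3.141, 0.0, 0.067]
force: [-0.2, 1.1, -0.5]
grip_width: 0.023
finger_force: 29.3
```

{"fn": "move_arm", "kwargs": {"plan": [[[0, 0, 0.1, 0, 0, 0, -1], [0, 0, 0, 0, 0, 0, 0], [0, 0, 0, 0, 0, 0, 0], [0, 0, 0, 0, 0, 0, 0], [0, 0, -0.6, 0, 0, 0, 0], [0, 0, -1, 0, 0, 0, 0], [0, 0, -1, 0, 0, 0, 0], [0, 0, -1, 0, 0, 0, 0], [0, 0, -1, 0, 0, 0, 0], [0, 0, -1, 0, 0, 0, 0]]]}}

```text
clock: 9.3
position: [0.6481, -0.2285, 0.1324]
tool_rot: [3.141, -0.001, 0.067]
force: [-0.5, -0.4, 0.3]
grip_width: 0.0426
finger_force: 0.0
```

{"fn": "move_arm", "kwargs": {"plan": [[[-0.52, -0.957, 0, 0, 0, 0, 0], [-0.52, -0.957, 0, 0, 0, 0, 0], [-0.52, -0.957, 0, 0, 0, 0, 0], [-0.52, -0.957, 0, 0, 0, 0, 0], [-0.52, -0.957, 0, 0, 0, 0, 0], [-0.52, -0.957, 0, 0, 0, 0, 0], [-0.52, -0.957, 0, 0, 0, 0, 0], [-0.52, -0.957, 0, 0, 0, 0, 0], [-0.52, -0.957, 0, 0, 0, 0, 0], [-0.52, -0.957, 0, 0, 0, 0, 0]]]}}

```text
clock: 10.3
position: [0.5312, -0.0438, 0.1314]
tool_rot: [3.141, -0.001, 0.067]
force: [1.3, 0.3, 0.0]
grip_width: 0.0427
finger_force: 0.0
```

{"fn": "move_arm", "kwargs": {"plan": [[[-0.52, -0.957, 0, 0, 0, 0, 0], [-0.52, -0.957, 0, 0, 0, 0, 0], [-0.52, -0.957, 0, 0, 0, 0, 0], [-0.52, -0.957, 0, 0, 0, 0, 0], [-0.52, -0.957, 0, 0, 0, 0, 0], [-0.52, -0.957, 0, 0, 0, 0, 0], [0, 0, 0.8, 0, 0, 0, 0], [0, 0, 0.8, 0, 0, 0, 0], [0, 0, 0.6, 0, 0, 0, 0], [0, 0, 0, 0, 0, 0, 0]]]}}

```text
clock: 11.3
position: [0.4611, 0.0659, 0.0857]
tool_rot: [3.141, 0.001, 0.067]
force: [-0.3, -0.1, 0.7]
grip_width: 0.0427
finger_force: 0.0
```

```bash
python3 - <<'E'
from h import *
f=cam("wrist");cv2.imwrite("pics/w3.png",f["color"][:,:,::-1]);s=observe();print(s["position"],s["tool_rot"])
g=cam("top");m=blobs(g,(3,130,60),(18,255,255),20,(240,195,385,245))
for c in m: print(c[:,0].mean(0).round(),rect(onz(g,c[:,0],.036)))
E
```

```text
[0.46139931 0.06593741 0.08634968] [3.14141998e+00 6.48277500e-04 6.68433039e-02]
[342. 214.] [479.  -45.6  51.5  23.    4.3]
[359. 215.] [476.3 -99.7  58.9  23.4   1.3]
```

View pics/w3.png

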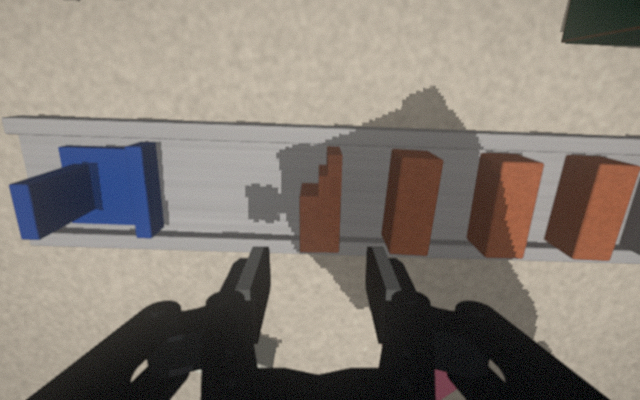

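Chipped bar spans columns 300–341, centred about 1.5 mm right of the fingers. Its neighbour starts at 385, which leaves room. Gripping.

{"fn": "move_arm", "kwargs": {"plan": [[[0, 0.07, 1, 0, 0, 0, 0], [0, 0, 1, 0, 0, 0, 0], [0, 0, 1, 0, 0, 0, 0], [0, 0, 0.62, 0, 0, 0, 0], [0, 0, 0, 0, 0, 0, 0], [0, 0, 0, 0, 0, 0, -1], [0, 0, 0, 0, 0, 0, -1], [0, 0, 0, 0, 0, 0, -1], [0, 0, 0, 0, 0, 0, -1], [0, 0, 0, 0, 0, 0, -1]]]}}

```text
clock: 12.4
position: [0.4622, 0.0647, 0.0148]
tool_rot: [-3.141, -0.001, 0.067]
force: [-1.6, -0.7, 9.2]
grip_width: 0.0231
finger_force: 30.6
```

{"fn": "move_arm", "kwargs": {"plan": [[[0, 0, -0.5, 0, 0, 0, -1], [0, 0, -1, 0, 0, 0, -1], [0, 0, -1, 0, 0, 0, -1], [0, 0, -1, 0, 0, 0, -1], [0.75, 0.92, -0.8, 0, 0, 0, -1], [0.75, 0.92, -0.8, 0, 0, 0, -1], [0.75, 0.92, -0.8, 0, 0, 0, -1], [0.75, 0.92, -0.5, 0, 0, 0, -1], [0.75, 0.92, 0, 0, 0, 0, -1], [0.75, 0.92, 0, 0, 0, 0, -1]]]}}

```text
clock: 13.4
position: [0.5594, -0.0404, 0.1434]
tool_rot: [3.142, -0.001, 0.067]
force: [0.2, -0.3, -0.9]
grip_width: 0.0239
finger_force: 29.5
```

{"fn": "move_arm", "kwargs": {"plan": [[[0.75, 0.92, 0, 0, 0, 0, -1], [0.75, 0.92, 0, 0, 0, 0, -1], [0.75, 0.92, 0, 0, 0, 0, -1], [0.75, 0.92, 0, 0, 0, 0, -1], [0.75, 0.92, 0, 0, 0, 0, -1], [0, 0, 0.5, 0, 0, 0, -1], [0, 0, 1, 0, 0, 0, -1], [0, 0, 1, 0, 0, 0, -1], [0, 0, 1, 0, 0, 0, -1], [0, 0, 1, 0, 0, 0, -1]]]}}

```text
clock: 14.4
position: [0.6394, -0.1259, 0.0518]
tool_rot: [-3.141, -0.0, 0.067]
force: [-0.2, -0.2, -0.6]
grip_width: 0.0238
finger_force: 29.6
```

{"fn": "move_arm", "kwargs": {"plan": [[[0, 0, 1, 0, 0, 0, -1], [0, 0, 0.5, 0, 0, 0, -1], [0, 0, 0.1, 0, 0, 0, -1], [0, 0, 0, 0, 0, 0, 0], [0, 0, 0, 0, 0, 0, 0], [0, 0, 0, 0, 0, 0, 0], [0, 0, -0.6, 0, 0, 0, 0], [0, 0, -1, 0, 0, 0, 0], [0, 0, -1, 0, 0, 0, 0], [0, 0, -1, 0, 0, 0, 0]]]}}

```text
clock: 15.4
position: [0.6402, -0.1261, 0.0942]
tool_rot: [3.142, -0.002, 0.067]
force: [-0.1, -0.4, 0.4]
grip_width: 0.0426
finger_force: 0.0
```

{"fn": "move_arm", "kwargs": {"plan": [[[0, -0.5, -1, 0, 0, 0, 0], [-0.5, -1, -1, 0, 0, 0, -1], [-0.5, -1, 0, 0, 0, 0, -1], [-0.5, -1, 0, 0, 0, 0, -1], [-0.5, -1, 0, 0, 0, 0, -1], [-0.5, -1, 0, 0, 0, 0, -1], [-0.5, -1, 0, 0, 0, 0, -1], [-0.5, -1, 0, 0, 0, 0, -1], [-0.5, -1, 0, 0, 0, 0, -1], [-0.5, -1, 0, 0, 0, 0, -1]]]}}

```text
clock: 16.4
position: [0.5371, 0.0583, 0.1333]
tool_rot: [-3.141, -0.002, 0.067]
force: [0.3, 1.0, 0.7]
grip_width: 0.0
finger_force: 0.0
```

```bash
python3 - <<'E'
from h import *
s=observe();print(s["position"],s["tool_rot"],s["grip_width"])
g=cam("scene");cv2.imwrite("pics/s2.png",cv2.resize(g["color"][140:320,190:450,::-1],None,fx=3,fy=3))
f=cam("wrist");cv2.imwrite("pics/w4.png",f["color"][:,:,::-1])
for c in blobs(f,(100,120,30),(125,255,255),100): print("blue",c[:,0].mean(0).round(),rect(onz(f,c[:,0],.063)),onz(f,c[:,0],.063).round(3)[[c[:,0,0].argmin(),c[:,0,1].argmin(),c[:,0,1].argmax()]])
E
```

```text
[0.53711408 0.0582828  0.13332462] [-3.14132903e+00 -1.83001616e-03  6.70373038e-02] 2.933043721985676e-05
blue [ 93. 287.] [468.9 211.9  28.7   8.7   1.1] [[0.482 0.216 0.063]
 [0.483 0.215 0.063]
 [0.454 0.216 0.063]]
blue [148. 256.] [490.8 173.4  49.3  41.8   2.4] [[0.514 0.195 0.063]
 [0.515 0.193 0.063]
 [0.467 0.159 0.063]]
blue [328.  84.] [613.6  60.8  11.    7.7 -85.9] [[0.617 0.067 0.063]
 [0.617 0.067 0.063]
 [0.609 0.065 0.063]]
blue [295.  84.] [612.   79.4  11.5   8.2 -85.9] [[0.615 0.085 0.063]
 [0.616 0.084 0.063]
 [0.608 0.083 0.063]]
blue [262.  85.] [610.6  98.3  11.5   8.2 -86. ] [[0.614 0.104 0.063]
 [0.615 0.097 0.063]
 [0.606 0.103 0.063]]
```

View pics/s2.png

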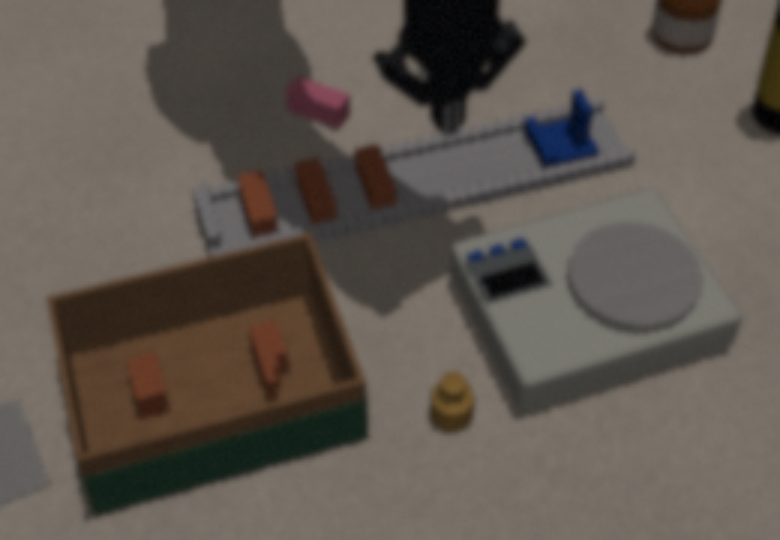

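Both faulty bars lie in the carton, at crop (147,385) and (268,355). Three sound bars stay in the tray. The tab is at about (0.469, 0.212) and measures 29 x 9 mm, which fits. Going behind the tab with the fingers shut.

{"fn": "move_arm", "kwargs": {"plan": [[[-0.31, -1, 0, 0, 0, 0.36, -1], [-0.31, -1, 0, 0, 0, 0, -1], [-0.31, -1, 0, 0, 0, 0, -1], [-0.31, -1, 0, 0, 0, 0, -1], [-0.31, -1, 0, 0, 0, 0, -1], [-0.31, -1, 0, 0, 0, 0, -1], [-0.31, -1, 0, 0, 0, 0, -1], [-0.31, -1, 0, 0, 0, 0, -1], [-0.31, -1, 0, 0, 0, 0, -1], [-0.31, -1, 0, 0, 0, 0, -1]]]}}

```text
clock: 17.5
position: [0.4691, 0.2558, 0.1331]
tool_rot: [-3.141, -0.001, 0.029]
force: [0.4, 0.2, 0.5]
grip_width: 0.0
finger_force: 0.0
```

{"fn": "move_arm", "kwargs": {"plan": [[[0, 0, 0.5, 0, 0, 0, -1], [0, 0, 1, 0, 0, 0, -1], [0, 0, 1, 0, 0, 0, -1], [0, 0, 1, 0, 0, 0, -1], [0, 0, 1, 0, 0, 0, -1], [0, 0, 0.4, 0, 0, 0, -1], [0, 0, 0, 0, 0, 0, -1], [0, 0.3, 0, 0, 0, 0, -1], [0, 0.3, 0, 0, 0, 0, -1], [0, 0.2, 0, 0, 0, 0, -1]]]}}

```text
clock: 18.5
position: [0.4697, 0.2382, 0.0346]
tool_rot: [-3.141, -0.001, 0.028]
force: [0.8, -1.1, 0.9]
grip_width: -0.0002
finger_force: 0.0
```

{"fn": "move_arm", "kwargs": {"plan": [[[0, 0.15, 0, 0, 0, 0, -1], [0, 0.15, 0, 0, 0, 0, -1], [0, 0.2, 0, 0, 0, 0, -1], [0, 0.25, 0, 0, 0, 0, -1], [0, 0.25, 0, 0, 0, 0, -1], [0, 0.25, 0, 0, 0, 0, -1], [0, 0.25, 0, 0, 0, 0, -1], [0, 0.25, 0, 0, 0, 0, -1], [0, 0.25, 0, 0, 0, 0, -1], [0, 0.25, 0, 0, 0, 0, -1]]]}}

```text
clock: 19.5
position: [0.4705, 0.1937, 0.0339]
tool_rot: [-3.142, -0.0, 0.029]
force: [0.6, 1.3, 0.3]
grip_width: -0.0004
finger_force: 0.8
```

{"fn": "move_arm", "kwargs": {"plan": [[[0, 0.25, 0, 0, 0, 0, -1], [0, 0.25, 0, 0, 0, 0, -1], [0, 0.25, 0, 0, 0, 0, -1], [0, 0.25, 0, 0, 0, 0, -1], [0, 0.25, 0, 0, 0, 0, -1], [0, 0.25, 0, 0, 0, 0, -1], [0, 0.25, 0, 0, 0, 0, -1], [0, 0.25, 0, 0, 0, 0, -1], [0, 0.25, 0, 0, 0, 0, -1], [0, 0.25, 0, 0, 0, 0, -1]]]}}

```text
clock: 20.5
position: [0.472, 0.1438, 0.0339]
tool_rot: [-3.142, 0.0, 0.029]
force: [2.2, 1.3, -0.4]
grip_width: 0.0005
finger_force: 0.8
```

```bash
python3 - <<'E'
from h import *
s=observe();print(s["position"],s["tool_rot"],s["force"])
f=cam("wrist");cv2.imwrite("pics/w5.png",f["color"][:,:,::-1])
E
```

```text
[0.47195981 0.14375667 0.03389976] [-3.14154783e+00  1.39705366e-05  2.91936990e-02] [ 2.1584884   1.26339785 -0.36832412]
```

View pics/w5.png

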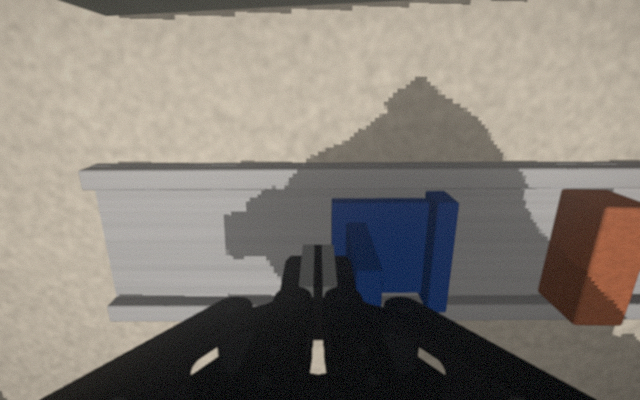

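The fingers are in contact with the tab at about (340,240), and the pusher follows with about 1.3 N. Continuing.

{"fn": "move_arm", "kwargs": {"plan": [[[0, 0.25, 0, 0, 0, 0, -1], [0, 0.25, 0, 0, 0, 0, -1], [0, 0.25, 0, 0, 0, 0, -1], [0, 0.25, 0, 0, 0, 0, -1], [0, 0.25, 0, 0, 0, 0, -1], [0, 0.25, 0, 0, 0, 0, -1], [0, 0.25, 0, 0, 0, 0, -1], [0, 0.25, 0, 0, 0, 0, -1], [0, 0.25, 0, 0, 0, 0, -1], [0, 0.25, 0, 0, 0, 0, -1]]]}}

```text
clock: 21.55
position: [0.4734, 0.0938, 0.0339]
tool_rot: [-3.142, -0.0, 0.029]
force: [0.7, 1.8, -0.8]
grip_width: -0.0003
finger_force: 0.8
```

{"fn": "move_arm", "kwargs": {"plan": [[[0, 0.2, 0, 0, 0, 0, -1], [0, 0.2, 0, 0, 0, 0, -1], [0, 0.2, 0, 0, 0, 0, -1], [0, 0.2, 0, 0, 0, 0, -1], [0, 0.2, 0, 0, 0, 0, -1], [0, 0.2, 0, 0, 0, 0, -1], [0, 0.2, 0, 0, 0, 0, -1], [0, 0.2, 0, 0, 0, 0, -1], [0, 0.2, 0, 0, 0, 0, -1], [0, 0.2, 0, 0, 0, 0, -1]]]}}

```text
clock: 22.55
position: [0.4746, 0.0539, 0.0339]
tool_rot: [-3.142, -0.0, 0.029]
force: [2.9, 2.0, 0.7]
grip_width: 0.0002
finger_force: 1.2
```

{"fn": "move_arm", "kwargs": {"plan": [[[0, 0.2, 0, 0, 0, 0, -1], [0, 0.2, 0, 0, 0, 0, -1], [0, 0.2, 0, 0, 0, 0, -1], [0, 0.2, 0, 0, 0, 0, -1], [0, 0.2, 0, 0, 0, 0, -1], [0, 0.2, 0, 0, 0, 0, -1], [0, 0.1, 0, 0, 0, 0, -1], [0, 0.1, 0, 0, 0, 0, -1], [0, 0.1, 0, 0, 0, 0, -1], [0, 0.1, 0, 0, 0, 0, -1]]]}}

```text
clock: 23.55
position: [0.4755, 0.0221, 0.0339]
tool_rot: [-3.142, -0.0, 0.029]
force: [1.3, 3.2, 0.4]
grip_width: 0.0004
finger_force: 1.6
```

```bash
python3 - <<'E'
from h import *
s=observe();print(s["position"],s["tool_rot"],s["force"])
f=cam("wrist");cv2.imwrite("pics/w6.png",f["color"][:,:,::-1])
E
```

```text
[0.47552823 0.02214104 0.03390387] [-3.14152295e+00 -3.29666913e-05  2.93152740e-02] [1.28073424 3.18506004 0.37869285]
```

View pics/w6.png

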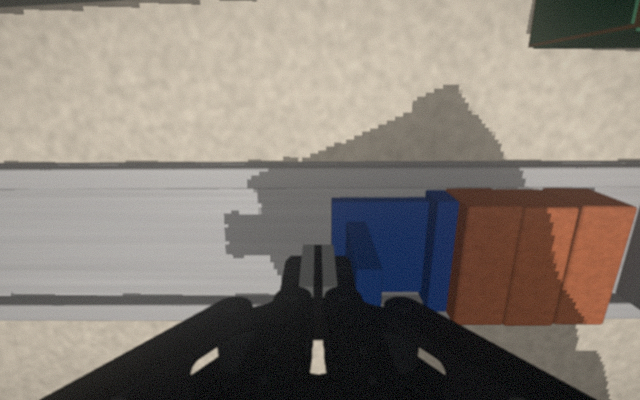

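The bars are closed together at columns 450–630, and the end stop is just right of them. Continuing slowly and watching the force.

{"fn": "move_arm", "kwargs": {"plan": [[[0, 0.1, 0, 0, 0, 0, -1], [0, 0.1, 0, 0, 0, 0, -1], [0, 0.1, 0, 0, 0, 0, -1], [0, 0.1, 0, 0, 0, 0, -1], [0, 0.1, 0, 0, 0, 0, -1], [0, 0.1, 0, 0, 0, 0, -1], [0, 0.05, 0, 0, 0, 0, -1], [0, 0.05, 0, 0, 0, 0, -1], [0, 0.05, 0, 0, 0, 0, -1], [0, 0.05, 0, 0, 0, 0, -1]]]}}

```text
clock: 24.6
position: [0.476, 0.0062, 0.0339]
tool_rot: [-3.142, -0.0, 0.029]
force: [3.0, 2.6, -0.6]
grip_width: 0.0003
finger_force: 1.6
```

{"fn": "move_arm", "kwargs": {"plan": [[[0, 0.05, 0, 0, 0, 0, -1], [0, 0.05, 0, 0, 0, 0, -1], [0, 0.05, 0, 0, 0, 0, -1], [0, 0.05, 0, 0, 0, 0, -1], [0, 0.05, 0, 0, 0, 0, -1], [0, 0, 0, 0, 0, 0, -1], [0, 0, 0, 0, 0, 0, -1], [0, 0, 0, 0, 0, 0, -1], [0, 0, 0, 0, 0, 0, -1], [0, 0, 0, 0, 0, 0, -1]]]}}

```text
clock: 25.6
position: [0.4759, 0.001, 0.0338]
tool_rot: [3.141, 0.001, 0.029]
force: [1.4, 0.3, 0.3]
grip_width: -0.0001
finger_force: 0.1
```

{"fn": "move_arm", "kwargs": {"plan": [[[0, 0.05, 0, 0, 0, 0, -1], [0, 0.05, 0, 0, 0, 0, -1], [0, 0.05, 0, 0, 0, 0, -1], [0, 0.05, 0, 0, 0, 0, -1], [0, 0.05, 0, 0, 0, 0, -1], [0, 0.05, 0, 0, 0, 0, -1], [0, 0.05, 0, 0, 0, 0, -1], [0, 0.05, 0, 0, 0, 0, -1], [0, 0.05, 0, 0, 0, 0, -1], [0, 0.05, 0, 0, 0, 0, -1]]]}}

```text
clock: 26.6
position: [0.4763, -0.0074, 0.0339]
tool_rot: [-3.14, -0.0, 0.03]
force: [-5.4, 17.0, 0.6]
grip_width: 0.0001
finger_force: 8.8
```

The force rose to 17 N, so the row is against the stop. Backing off and lifting.

{"fn": "move_arm", "kwargs": {"plan": [[[0, -0.1, 0, 0, 0, 0, -1], [0, -0.2, 0, 0, 0, 0, -1], [0, -0.5, 0, 0, 0, 0, -1], [0, -0.6, 0, 0, 0, 0, -1], [0, 0, -1, 0, 0, 0, -1], [0, 0, -1, 0, 0, 0, -1], [0, 0, -1, 0, 0, 0, -1], [0, 0, -1, 0, 0, 0, -1], [0, 0, -1, 0, 0, 0, -1], [0, 0, -1, 0, 0, 0, -1]]]}}

```text
clock: 27.6
position: [0.4755, 0.0202, 0.1548]
tool_rot: [-3.141, -0.0, 0.03]
force: [0.5, -0.0, -0.2]
grip_width: -0.0003
finger_force: 0.0
```

```bash
python3 - <<'E'
from h import *
s=observe();print(s["position"],s["force"])
f=cam("wrist"); g=cam("scene")
b=cv2.resize(g["color"][150:320,190:400],(640,518),interpolation=cv2.INTER_CUBIC)
a=cv2.resize(f["color"][60:260,240:640],(640,320)); a=a[40:]
out=np.vstack([a,cv2.resize(b,(395,320))[:, :395]] ) if False else np.hstack([cv2.resize(f["color"][:, 200:],(440,400)),cv2.resize(b,(360,400))])
cv2.imwrite("pics/fin.png",out[:,:,::-1])
for c in blobs(f,(100,120,30),(125,255,255),200): print("blue",c[:,0].mean(0).round(),rect(onz(f,c[:,0],.063)))
E
```

```text
[0.47553122 0.02023279 0.15481306] [ 0.53137817 -0.02598877 -0.17005933]
blue [395. 186.] [486.7 -33.7  49.8  48.8 -88.2]
```

View pics/fin.png

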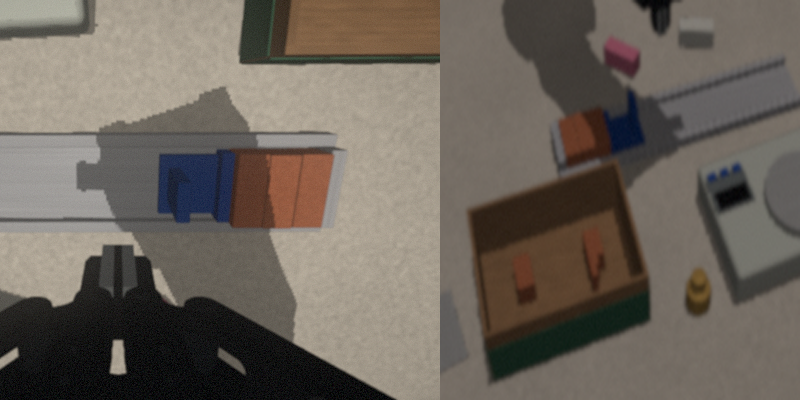

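The row is snug against the stop in the left panel, with bars at x 232–333 and the stop at 335. Both faulty bars are in the carton and the arm is clear. Handing in.

```bash
python3 -c "from workcell import job_done; print(job_done())"
```

```text
the job is handed in; nothing more can be done
None
```

I handed the job in at about 28 s: both faulty bars are in the carton, and the last pictures show the three sound bars closed up snug against the end stop by the pusher.

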